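# Put away two optical cells and hold the third in the light path

## Task

Three glass cells of different lengths stand on the dark mat: put the short one and the middle one away, upright and all the way down, in the rack's free pocket of the row that fits its length. Then take the longest cell by its two broad frosted faces only and hold it upright in the light path, midway between lamp and detector, with its length along the beam so that the light would pass straight through the middle of both clear end windows; finish while still holding it there, still and touching nothing but the fingers. Never let the fingers touch a clear end face of any of the three cells, and leave the stored cells and everything else on the bench where they are.

Things in the scene. Friction and masses are not known exactly. Their poses are not given: they have to be found in the camera images.
- cell_short: The shortest of the three upright glass cells on the mat: 16 mm thick (x), 24 mm long (y), glass 52 mm high plus white cap 5 mm high, 12 mm thick. Origin: centre of underside, z up. The two broad faces (24 mm wide, facing +x, -x) are frosted white; the two narrow ends (16 mm wide, facing +y, -y) are clear windows. 28 to 56 g.
- cell_middle: The middle-length one of the three upright glass cells on the mat: 16 mm thick (x), 34 mm long (y), glass 52 mm high plus white cap 5 mm high, 12 mm thick. Origin: centre of underside, z up. The two broad faces (34 mm wide, facing +x, -x) are frosted white; the two narrow ends (16 mm wide, facing +y, -y) are clear windows. 28 to 56 g.
- cell_long: The longest of the three upright glass cells on the mat: 16 mm thick (x), 44 mm long (y), glass 52 mm high plus white cap 5 mm high, 12 mm thick. Origin: centre of underside, z up. The two broad faces (44 mm wide, facing +x, -x) are frosted white; the two narrow ends (16 mm wide, facing +y, -y) are clear windows. 28 to 56 g.
- cell_long_window (a point): Centre of the longest cell, 26 mm above its underside; the line through the middle of both its clear windows runs through it along the cell's y.
- mat: Fixed dark rubber mat, 130 x 230 x 4 mm; the three cells stand on its top, in any order along its y, about 75 mm apart. Origin: centre of the underside.
- rack: Fixed grey rack, 130 x 130 x 23 mm, four rectangular pockets 15 mm deep (floor 8 mm above the bench), two rows along its y: at x = -35 mm pockets for short cells, at x = +35 mm for middle cells, each at y = +32 and -32 mm; one per row already holds a cell. A cell goes in with its length along rack y, either way round. Origin: centre of underside.
- short_pocket (a point): Centre of the floor of the free pocket in the short row (rack x -35, y +32 mm), 22 mm (x) by 32 mm (y), 15 mm below the rack's top; axes as the rack's.
- middle_pocket (a point): Centre of the floor of the free pocket in the middle row (rack x +35, y -32 mm), 22 mm (x) by 42 mm (y), 15 mm below the rack's top; axes as the rack's.
- station: Fixed light bench: dark base 300 x 90 mm with a rail up to 20 mm high. The beam runs along its x, 75 mm above the bench: white lamp housing at -x, white detector head at +x (60 mm wide, tops 105 mm high, from x = -80 / +80 mm outward), with black barrels of 32 mm diameter facing across an open gap from x = -50 to +50 mm. Origin: centre of underside.
- beam_mid (a point): Middle of the gap on the beam axis, 75 mm above the bench top; x along the beam, z up.
- stored_short: A short cell already stored in the short row (rack x -35, y -32 mm); leave it.
- stored_middle: A middle cell already stored in the middle row (rack x +35, y +32 mm); leave it.
- dish: Bystander: closed culture dish, 62 mm across, 16 mm high, beyond the mat. Origin: centre of the underside.
- objective: Bystander: steel microscope objective standing upright, 30 mm across, 48 mm high, beyond the mat. Origin: underside.
- bottle: Bystander: amber bottle 48 mm across, 95 mm high, beyond the mat. Origin: underside.
- cap: Bystander: black lens cap, 34 mm across, 14 mm high, beyond the mat. Origin: underside.

How it is judged:
By the outcome, as a careful person would: the job done as asked, in the order asked, and still so for the second after the job is handed in, while the arm keeps its last pose, push and grip.
It also fails if it takes over 72 s, if anything falls off the work surface, if the arm or the gripper's body presses on something with over 40 N, if the wrist force passes 120 N, or if a joint passes its speed limit or range.

## Robot

A 6-joint arm with a two-finger parallel gripper is mounted at the origin on the work surface. World frame = base frame: x ahead of the robot, y to its left, z up, the work surface at z = 0. Lengths are in m, angles in degrees, forces in N, time in s.
With the tool pointing down it reaches from about 0.375 to 0.9 m from the base axis. Payload 3.1 kg.
Tool frame: the origin (TCP) lies on the centre line of the jaws, within the pads' length; the fingertips stand 22 mm ahead of it and the grasp point (between the pads) lies 3 mm ahead of it; z points along the fingers, y is the line along which they close (so a half turn about z gives the same grasp; the last joint's range is limited). The gripper opens to 87 mm and grips with 3 to 60 N. Pads are 19 mm wide; open, the fingers measure 117 mm over their backs; the gripper's body (75 mm by 190 mm) begins 51 mm behind the grasp point.
Start: joints at [-75.029, 30.224, 82.088, -0, 67.689, -10.227], TCP at [0.266, -0.565, 0.245] pointing down, gripper open.
Joint ranges: [-176.69, 176.69], [-43.24, 126.21], [12.49, 139.97], [-82, 262], [0, 151.66], [-163.58, 163.58]. Speed limits (degrees/s): [159.86, 159.86, 180, 180, 180, 180].

## Interface

Orientations are given as a 3x3 rotation matrix whose columns are the frame's x, y, z axes.
In Python, from rig import * gives the robot as it stands.
- The arm moves only by the shell command python3 -m jog 'ROWS'. ROWS is text: rows parted by semicolons, each of 7 numbers parted by spaces: the shift along the tool's x, y, z in mm, then the turn, a rotation vector about the tool's x, y, z in rad, then the finger opening in mm, from 0 to 87. In form: tx ty tz ax ay az fingers; .... A call has 1 to 12 rows; each row shifts and turns the commanded pose from where the row before left it, along the tool's axes as they then stand; what a row does not reach is not made up. A row lasts 1/8 s, in which the tool goes at most 62.5 mm and 10.7 degrees, less where a joint would pass 70% of its speed; a pose out of reach is approached as far as the arm can. A call with a gripper value outside its range is refused whole. The fingers move at their own pace and stop on an object; the grip force is fixed at half the most. Time passes only in rows, so rows that do not move let the fingers close. It gives the time, the measured TCP pose, the force, the opening and the grip force at its end, in the units of the state.
- read_state(): the state, without advancing time (a new reading comes with each control period).
- capture(name): name is "scene" or "top" or "wrist"; returns a dict with "color" (384x512x3 uint8, red, green, blue), "camera_matrix" (3x3 intrinsics, pixels), "R" (3x3) and "t" (3): a world point X has camera coordinates R X + t. Camera axes: x right, y down, z forward; pixel columns grow to the right and rows downward; lengths in m; the calibration is good to about 2 mm. A picture is of the moment at which its call begins. There is no depth.
- hand_in(): hands the job in; it is judged then, once.
Trained networks look in the newest picture that a camera, given by its name, has taken for a name from the list of things; names that differ only in an ending like _2 or _b are one class to them, and where a whole thing is asked for, a point or a joint stands for the part that bears it (a point fixed in the world has none). Each returns a list of dicts, best first, with "conf" (0 to 1); they miss things now and then, are a little off and sometimes report something else, mostly with a low value. They report only what shows in the picture. A call takes as long as a camera call.
- find_in(camera, target): "at" ([x, y, z] in m, in world coordinates, good to about 4 mm: the middle of the surface that is visible of it).
- trace(camera, target): "pixels" (384x512 bool, what is visible of it).
- place_of(camera, target): "at" ([x, y, z] in m, in world coordinates, good to about 4 mm: a listed point, or the origin of a listed thing).
The state is a dict: "time_s": time; "joint_positions": joint angles; "qvel": joint speeds; "tau": joint torques, N m; "position": TCP position; "tcp_rot": TCP orientation; "force": force on the tool from outside, world axes, zero at the start; "moment": the same for the moment, N m; "opening": opening from 0.0 (shut) to 1.0 (fully open); "grasp_force": force on a finger pad.
Only numpy, scipy, OpenCV 4.12 (cv2) and the standard library are available. Lean on these libraries where they do the work, as an engineer would, in place of code of your own. Each camera call takes 0.05 s, during which the arm holds its last target. There are 200 camera calls.

## Working session

There is one attempt and no reset: what is moved stays moved. The work goes in short steps, Python scripts to look and compute and a shell command to move; the robot and the scene stay as the last step left them, time stands still between calls to the robot, and variables do not carry over. Pictures are saved under pics/ and viewed, at most 10 in all, crops included, and the job is handed in when it is done.

```bash
mkdir -p pics; ls; python3 - <<'E'
from rig import *
import cv2,numpy as np
s=read_state();print({k:np.round(s[k],3) for k in ("time_s","position","tcp_rot","opening","force")})
for c in("top","scene"):
    d=capture(c);cv2.imwrite(f"pics/{c}0.png",d["color"][:,:,::-1])
    print(c,d["camera_matrix"].tolist(),np.round(-d["R"].T@d["t"],3),np.round(d["R"],3).tolist())
    for n in "cell_short cell_middle cell_long rack station mat short_pocket middle_pocket beam_mid stored_short stored_middle dish objective bottle cap".split():
        print(n,[(np.round(r["at"],3).tolist(),round(r["conf"],2)) for r in place_of(c,n)][:4])
E
```

```text
pics
{'time_s': np.float64(0.0), 'position': array([ 0.266, -0.565,  0.244]), 'tcp_rot': array([[ 0.905,  0.426, -0.001],
       [ 0.426, -0.905,  0.002],
       [ 0.   , -0.002, -1.   ]]), 'opening': np.float64(0.996), 'force': array([ 0.308,  0.652, -0.878])}
top [[414.9897416122878, 0.0, 261.4366205318638], [0.0, 414.9897416122878, 189.6533615137876], [0.0, 0.0, 1.0]] [ 0.468 -0.003  1.032] [[0.023, -1.0, -0.003], [-0.992, -0.023, -0.122], [0.122, 0.006, -0.993]]
cell_short [([0.527, 0.059, 0.007], 0.55), ([0.687, 0.023, -0.002], 0.34)]
cell_middle [([0.513, -0.085, 0.006], 0.46)]
cell_long [([0.529, -0.01, 0.007], 0.51), ([0.501, -0.24, 0.007], 0.22)]
rack [([0.542, -0.262, 0.0], 0.7)]
station [([0.68, -0.033, 0.001], 0.74), ([0.56, 0.281, 0.0], 0.57)]
mat [([0.518, -0.011, -0.004], 0.7)]
short_pocket [([0.499, -0.239, 0.006], 0.77)]
middle_pocket [([0.59, -0.279, 0.006], 0.74), ([0.5, -0.244, 0.01], 0.18)]
beam_mid [([0.566, 0.277, 0.076], 0.86), ([0.681, -0.032, -0.001], 0.46), ([0.51, -0.084, 0.002], 0.33)]
stored_short [([0.525, -0.306, 0.005], 0.64), ([0.567, -0.216, 0.006],
[... 692 characters left out ...]
263, 0.002], 0.65)]
station [([0.56, 0.278, -0.0], 0.66)]
mat [([0.52, -0.011, -0.002], 0.81)]
short_pocket [([0.498, -0.246, 0.007], 0.93)]
middle_pocket [([0.594, -0.277, 0.013], 0.97), ([0.528, 0.067, 0.005], 0.64), ([0.529, -0.015, 0.005], 0.36)]
beam_mid [([0.559, 0.283, 0.079], 0.69)]
stored_short [([0.526, -0.307, 0.006], 0.82), ([0.675, -0.121, -0.001], 0.61)]
stored_middle [([0.565, -0.215, 0.008], 0.85), ([0.528, -0.012, 0.009], 0.3), ([0.688, 0.027, -0.002], 0.17)]
dish [([0.683, -0.036, -0.003], 0.79), ([0.686, 0.024, 0.001], 0.38)]
objective [([0.683, 0.083, -0.002], 0.67), ([0.498, -0.243, 0.007], 0.32)]
bottle [([0.676, -0.12, -0.001], 0.97)]
cap [([0.683, 0.027, 0.001], 0.7)]
```

```bash
python3 - <<'E'
import cv2
a=cv2.imread("pics/top0.png")
cv2.imwrite("pics/top0c.png",cv2.resize(a[90:290,110:410],(800,533),interpolation=cv2.INTER_CUBIC))
E
```

```text
(no output)
```

View pics/top0c.png

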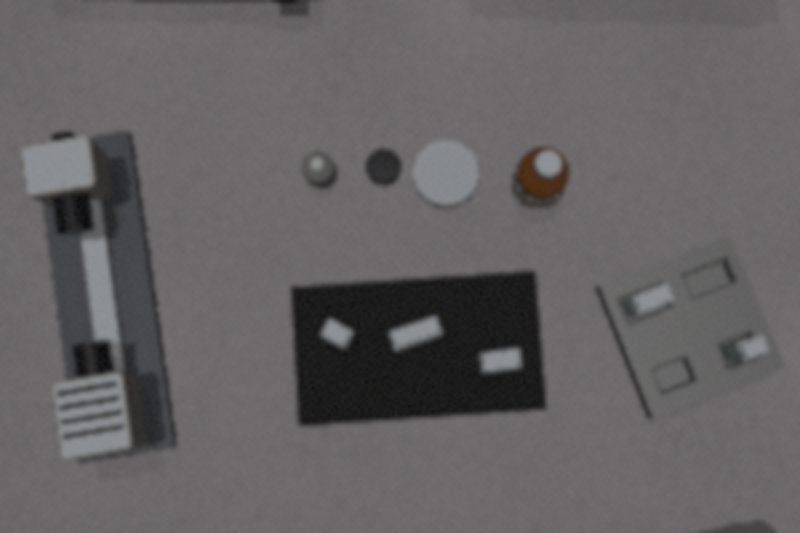

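View pics/scene0.png

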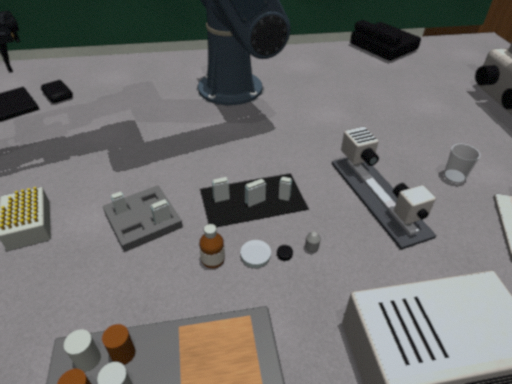

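The top view (crop) shows the short cell at (337,333), the long at (415,333), the middle at (500,360), and the rack turned about 23° at right with the free pockets at (672,375) and (710,277). The station is at left. The networks' positions agree with this.

```bash
cat > h.py <<'E'
from rig import *
import cv2,numpy as np
def plan(p,xang,z_rows=None,n=None):
    """rows from current pose to TCP p with tool x at world angle xang (mod 180), tool down"""
    s=read_state();R=np.array(s["tcp_rot"]);q=np.array(s["position"])
    cur=np.degrees(np.arctan2(R[1,0],R[0,0]));d=(xang-cur+90)%180-90
    D=np.array(p)-q; n=n or int(max(np.ceil(np.linalg.norm(D)/.055),np.ceil(abs(d)/10)),1) if False else n or max(int(np.ceil(np.linalg.norm(D)/.055)),int(np.ceil(abs(d)/10)),1)
    out=[]
    for i in range(n):
        a=np.radians(cur+d*i/n);M=np.array([[np.cos(a),np.sin(a),0],[np.sin(a),-np.cos(a),0],[0,0,-1]])
        v=M.T@D/n*1000; out.append("%.1f %.1f %.1f 0 0 %.4f"%(*v,-np.radians(d/n)))
    print("cur",np.round(q,4),round(cur,2),"tilt",np.round(R[:2,2],4),"turn",round(d,1),"n",n);print(";\n".join(out))
def ray(c,uv,z):
    K,R,t=(np.array(c[k]) for k in("camera_matrix","R","t"))
    C=-R.T@t; d=R.T@np.linalg.inv(K)@np.array([uv[0],uv[1],1.]);return C+d*(z-C[2])/d[2]
def proj(c,X):
    K,R,t=(np.array(c[k]) for k in("camera_matrix","R","t"));q=K@(R@np.array(X)+t);return q[:2]/q[2]
E
python3 -m jog '47 -20 0 0 0 0 87;47 -20 0 0 0 0 87;47 -20 0 0 0 0 87;47 -20 0 0 0 0 87;47 -20 0 0 0 0 87;47 -20 0 0 0 0 87;47 -20 0 0 0 0 87;0 0 0 0 0 0 87'
python3 - <<'E'
from h import *
c=capture("wrist");cv2.imwrite("pics/w1.png",c["color"][:,:,::-1])
print(np.round(-c["R"].T@c["t"],3),np.round(c["R"],3),read_state()["position"])
for n in "rack short_pocket middle_pocket stored_short stored_middle".split():
    print(n,[(np.round(r["at"],4).tolist(),round(r["conf"],2)) for r in place_of("wrist",n)][:3])
E
```

```text
time_s: 2.6
position: [0.5061, -0.2958, 0.2446]
tcp_rot: [[0.903, 0.431, 0.001], [0.431, -0.903, 0.001], [0.001, -0.0, -1.0]]
force: [-0.8, -0.4, -1.0]
opening: 0.998
grasp_force: 0.0
[ 0.574 -0.263  0.385] [[ 0.432 -0.902  0.   ]
 [-0.867 -0.415  0.276]
 [-0.249 -0.119 -0.961]] [ 0.50499162 -0.297468    0.24456957]
rack [([0.5453, -0.2623, 0.0008], 0.56)]
short_pocket [([0.5043, -0.0814, 0.0014], 0.35)]
middle_pocket [([0.584, -0.2815, 0.0061], 0.74)]
stored_short [([0.5216, -0.3045, 0.0052], 0.6)]
stored_middle [([0.5632, -0.2142, 0.0115], 0.68)]
```

View pics/w1.png

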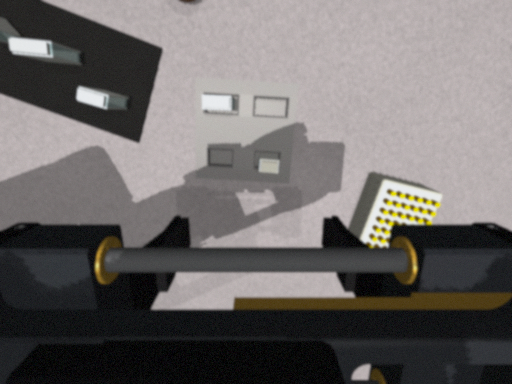

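The wrist view shows the rack with the free middle pocket at (271,106) and the free short pocket at (221,157). The cells in its other two pockets are at (220,102) and (268,163), and two mat cells show at upper left. Next I fit the rack by its edges and move over the mat.

```bash
cat > rackfit.py <<'E'
from h import *
from scipy.optimize import minimize
def seg(P):
    P=np.array(P,float);return np.vstack([P[i]+(P[(i+1)%len(P)]-P[i])*t for i in range(len(P)) for t in np.linspace(0,1,25)[:,None]]) 
def box(cx,cy,w,l,z): return [[cx+a*w/2,cy+b*l/2,z] for a,b in((-1,-1),(1,-1),(1,1),(-1,1))]
RP=np.vstack([seg(b) for b in(box(0,0,.13,.13,.023),box(-.035,.032,.022,.032,.023),box(.035,-.032,.022,.042,.023),box(-.035,-.032,.022,.032,.023),box(.035,.032,.022,.042,.023))])
def tf(P,p):
    c,s=np.cos(p[2]),np.sin(p[2]);return np.c_[c*P[:,0]-s*P[:,1]+p[0],s*P[:,0]+c*P[:,1]+p[1],P[:,2]]
def pj(c,X):
    q=(np.array(c["camera_matrix"])@(np.array(c["R"])@X.T+np.array(c["t"])[:,None]));return (q[:2]/q[2]).T
def gimg(c,s):
    g=cv2.cvtColor(c["color"],cv2.COLOR_RGB2GRAY).astype(np.float32);gx=cv2.Sobel(g,5,1,0);gy=cv2.Sobel(g,5,0,1)
    return cv2.GaussianBlur(np.minimum(np.hypot(gx,gy),80),(0,0),s)
def fit(c,P,p0):
    p=np.array(p0,float)
    for s in(2.5,1.2):
        G=gimg(c,s)
        def f(d):
            uv=pj(c,tf(P,p+d*[.001,.001,.01])).astype(np.float32)
            return -cv2.remap(G,uv[:,:1].copy(),uv[:,1:].copy(),cv2.INTER_LINEAR).mean()
        r=minimize(f,np.zeros(3),method="Nelder-Mead",options=dict(initial_simplex=np.vstack([np.zeros(3),3*np.eye(3)])));p=p+r.x*[.001,.001,.01]
    return p,r.fun
def draw(c,P,p,fn,crop,k):
    im=cv2.resize(c["color"][:,:,::-1],None,fx=k,fy=k,interpolation=cv2.INTER_CUBIC)
    for u,v in pj(c,tf(P,p)): cv2.circle(im,(int((u+.5)*k),int((v+.5)*k)),1,(0,0,255),-1)
    x0,y0,x1,y1=[int(k*i) for i in crop];cv2.imwrite(fn,im[y0:y1,x0:x1])
E
python3 - <<'E'
from rackfit import *
for n in("wrist","top"):
    c=capture(n);p,s=fit(c,RP,[.545,-.262,np.radians(22.6)]);print(n,np.round(p,4),np.degrees(p[2]),s)
    if n=="wrist":draw(c,RP,p,"pics/w1f.png",(150,60,350,200),4)
E
python3 -m jog '11 -54 0 0 0 0 87;11 -54 0 0 0 0 87;11 -54 0 0 0 0 87;11 -54 0 0 0 0 87;11 -54 0 0 0 0 87;0 0 0 0 0 0 87'
python3 - <<'E'
from h import *
c=capture("wrist");cv2.imwrite("pics/w2.png",c["color"][:,:,::-1]);np.savez("w2.npz",**c)
for n in "cell_short cell_long cell_middle".split():
    print(n,[(np.round(r["at"],4).tolist(),round(r["conf"],2)) for r in place_of("wrist",n)][:3])
E
```

```text
wrist [ 0.5449 -0.2609  0.3689] 21.138530930450628 -50.796993255615234
top [ 0.544  -0.2584  0.3665] 20.996537986576797 -47.321834564208984
time_s: 3.75
position: [0.4368, -0.0283, 0.2445]
tcp_rot: [[0.903, 0.429, -0.002], [0.429, -0.903, 0.001], [-0.001, -0.002, -1.0]]
force: [0.0, -0.3, 0.2]
opening: 1.003
grasp_force: 0.0
cell_short []
cell_long [([0.5269, -0.011, 0.0032], 0.75)]
cell_middle [([0.5095, -0.0809, 0.0013], 0.76), ([0.6802, -0.1205, -0.0007], 0.63)]
```

View pics/w1f.png

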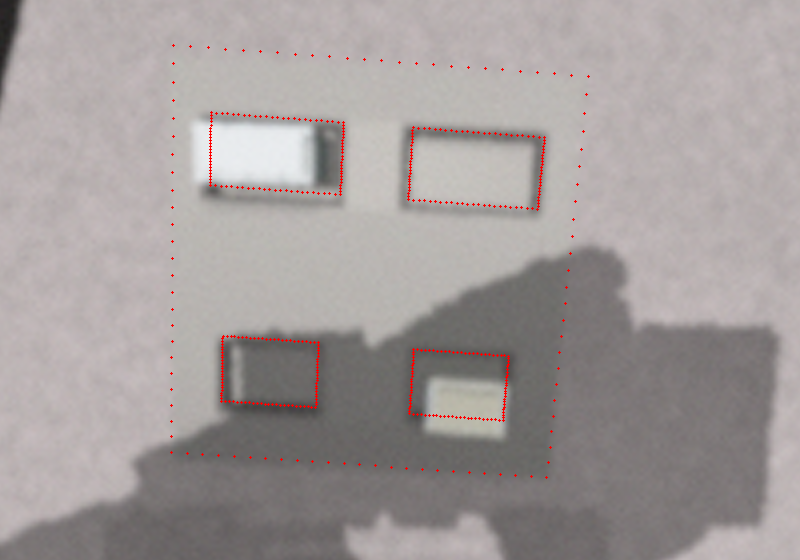

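View pics/w2.png

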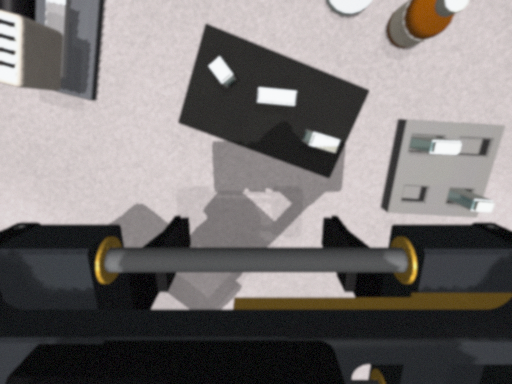

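Rack overlay fits well: centre about (0.545,-0.260), yaw 21.1°. In the mat view the short cell is at (222,72), the long at (277,97) and the middle at (322,141). Next, blob centres and angles.

```bash
cat > cells.py <<'E'
from h import *
def cell(c,seed,z=.061,thr=170,win=30):
    g=c["color"].min(2).astype(np.uint8);g=cv2.resize(g,None,fx=4,fy=4,interpolation=cv2.INTER_CUBIC)
    n,L=cv2.connectedComponents((g>thr).astype(np.uint8))
    l=L[int(seed[1]*4+2),int(seed[0]*4+2)]
    if l==0:return None
    ct=cv2.findContours((L==l).astype(np.uint8),0,cv2.CHAIN_APPROX_NONE)[0][0][:,0,:]
    W=np.array([ray(c,(u/4-.375,v/4-.375),z)[:2]*1000 for u,v in ct],np.float32)
    (cx,cy),(w,h),_=r=cv2.minAreaRect(W);b=cv2.boxPoints(r);e=[b[1]-b[0],b[2]-b[1]];e=max(e,key=np.linalg.norm)
    return round(cx/1000,4),round(cy/1000,4),round(np.degrees(np.arctan2(e[1],e[0]))%180,1),sorted([round(w,1),round(h,1)])
E
python3 - <<'E'
from cells import *
c=dict(np.load("w2.npz"))
for n,s in(("short",(222,72)),("long",(277,97)),("middle",(322,141))):
    for t in(130,160,190,210): print(n,t,cell(c,s,thr=t))
g=c["color"];print(g[72,205:240].min(1),g[85:110,277].min(1))
E
```

```text
short 130 (0.5274, 0.0585, np.float32(63.2), [18.0, 25.9])
short 160 (0.5275, 0.0586, np.float32(63.4), [17.1, 24.8])
short 190 (0.5275, 0.0587, np.float32(63.2), [16.1, 23.7])
short 210 (0.5276, 0.0588, np.float32(63.3), [15.3, 22.6])
long 130 (0.5294, -0.0099, np.float32(110.4), [18.1, 45.2])
long 160 (0.5295, -0.0099, np.float32(110.3), [17.1, 44.0])
long 190 (0.5295, -0.0099, np.float32(110.4), [16.2, 42.9])
long 210 (0.5295, -0.0099, np.float32(110.3), [15.4, 41.8])
middle 130 (0.5077, -0.0842, np.float32(100.1), [18.0, 36.7])
middle 160 (0.5078, -0.0845, np.float32(100.5), [17.0, 35.1])
middle 190 (0.508, -0.0847, np.float32(101.0), [16.1, 33.7])
middle 210 (0.5084, -0.0849, np.float32(103.0), [15.2, 32.3])
[ 44  48  44  43  48  56  82 134 187 227 241 247 248 247 247 247 248 248
 248 248 247 247 246 244 238 226 192 141  90  53  41  47  47  45  45] [ 39  52  81 144 212 240 247 247 248 247 247 248 248 248 248 246 243 238
 221 165  96  57  45  38  34]
```

```bash
python3 -c "
from h import *
plan((.5275,.0587,.10),63.3)"
```

```text
cur [ 0.4399 -0.0324  0.2448] 25.11 tilt [ 0.0014 -0.0008] turn 38.2 n 4
29.5 -11.3 36.2 0 0 -0.1666;
31.0 -6.3 36.2 0 0 -0.1666;
31.6 -1.1 36.2 0 0 -0.1666;
31.3 4.2 36.2 0 0 -0.1666
```

```bash
python3 -m jog '29.5 -11.3 36 0 0 -0.1666 50;31 -6.3 36 0 0 -0.1666 50;31.6 -1.1 36 0 0 -0.1666 50;31.3 4.2 36 0 0 -0.1666 50;0 0 0 0 0 0 50;0 0 0 0 0 0 50'
python3 - <<'E'
from h import *
plan((.5275,.0587,.045),63.3)
c=capture("wrist");cv2.imwrite("pics/w3.png",c["color"][:,:,::-1])
print([np.round(proj(c,(.5275,.0587,z)),0) for z in(.004,.061)])
E
```

```text
time_s: 4.7
position: [0.5266, 0.059, 0.1007]
tcp_rot: [[0.451, 0.893, -0.0], [0.893, -0.451, -0.0], [-0.0, -0.0, -1.0]]
force: [0.2, -0.0, 0.0]
opening: 0.581
grasp_force: 0.0
cur [0.5266 0.059  0.1007] 63.21 tilt [-0.0005 -0.0003] turn 0.1 n 2
0.1 0.5 27.8 0 0 -0.0007;
0.1 0.5 27.8 0 0 -0.0007
[array([257., 196.]), array([257., 220.])]
```

View pics/w3.png

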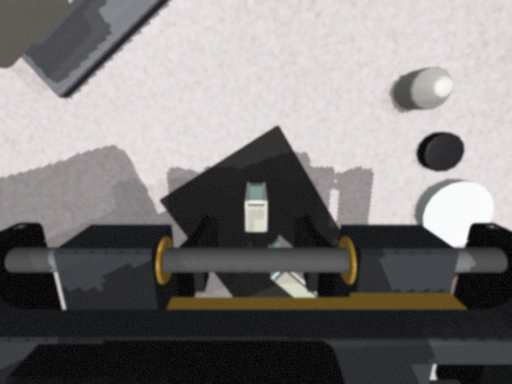

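The short cell stands at (256,215), centred between the fingers and aligned with the tool. Going down and closing.

```bash
python3 -m jog '0 0.5 28 0 0 0 50;0 0.5 27.7 0 0 0 50;0 0 0 0 0 0 50;0 0 0 0 0 0 0;0 0 0 0 0 0 0;0 0 0 0 0 0 0;0 0 0 0 0 0 0'; python3 -c "
from h import *
import numpy as np
r=np.array([.5445,-.2598]);a=np.radians(21.1);M=np.array([[np.cos(a),-np.sin(a)],[np.sin(a),np.cos(a)]])
for p in((-.035,.032),(.035,-.032)):print(r+M@p)
print(read_state()['grasp_force'],read_state()['opening']*87)"
```

```text
time_s: 5.62
position: [0.5276, 0.0599, 0.0453]
tcp_rot: [[0.448, 0.894, 0.001], [0.894, -0.448, -0.0], [0.0, 0.001, -1.0]]
force: [0.5, 0.1, 0.1]
opening: 0.203
grasp_force: 0.0
[ 0.50032673 -0.24254538]
[ 0.58867327 -0.27705462]
0.0 17.680953942863912
```

```bash
python3 -m jog '0 0 0 0 0 0 0;0 0 0 0 0 0 0;0 0 -30 0 0 0 0;0 0 -50 0 0 0 0;0 0 0 0 0 0 0'; python3 -c "
from h import *
plan((.5003,-.2425,.125),111.1,n=8)"
```

```text
time_s: 6.25
position: [0.5298, 0.0597, 0.1278]
tcp_rot: [[0.448, 0.894, 0.007], [0.894, -0.448, -0.001], [0.003, 0.007, -1.0]]
force: [0.1, 0.5, 0.6]
opening: 0.18
grasp_force: 30.0
cur [0.5298 0.0597 0.1278] 63.39 tilt [ 0.0075 -0.0007] turn 47.7 n 8
-35.4 13.6 0.3 0 0 -0.1041;
-36.7 9.9 0.3 0 0 -0.1041;
-37.5 6.0 0.3 0 0 -0.1041;
-37.9 2.1 0.3 0 0 -0.1041;
-37.9 -1.9 0.3 0 0 -0.1041;
-37.5 -5.8 0.3 0 0 -0.1041;
-36.7 -9.7 0.3 0 0 -0.1041;
-35.5 -13.4 0.3 0 0 -0.1041
```

```bash
python3 -m jog '-35.4 13.6 0.3 0 0 -0.1041 0;-36.7 9.9 0.3 0 0 -0.1041 0;-37.5 6 0.3 0 0 -0.1041 0;-37.9 2.1 0.3 0 0 -0.1041 0;-37.9 -1.9 0.3 0 0 -0.1041 0;-37.5 -5.8 0.3 0 0 -0.1041 0;-36.7 -9.7 0.3 0 0 -0.1041 0;-35.5 -13.4 0.3 0 0 -0.1041 0;0 0 0 0 0 0 0;0 0 0 0 0 0 0'
python3 - <<'E'
from rackfit import *
plan((.5003,-.2425,.075),111.1)
c=capture("wrist");np.savez("w4.npz",**c)
P=RP
p,s=fit(c,P,[.5445,-.2598,np.radians(21.1)]);print(np.round(p,4),np.degrees(p[2]),s)
draw(c,P,p,"pics/w4.png",(156,60,356,210),4)
print([np.round(proj(c,(.5003,-.2425,z)),1) for z in(.084,.125)])
E
```

```text
time_s: 7.5
position: [0.4968, -0.2415, 0.1213]
tcp_rot: [[-0.359, 0.933, -0.002], [0.933, 0.359, 0.002], [0.003, -0.001, -1.0]]
force: [1.3, -0.3, -1.1]
opening: 0.176
grasp_force: 30.0
cur [ 0.4968 -0.2415  0.1213] 111.03 tilt [-0.0024  0.0022] turn 0.1 n 1
-2.2 2.9 46.3 0 0 -0.0012
[ 0.5406 -0.2593  0.3563] 20.415904004184995 -45.417457580566406
[array([259.7, 224.2]), array([260.7, 253.2])]
```

View pics/w4.png

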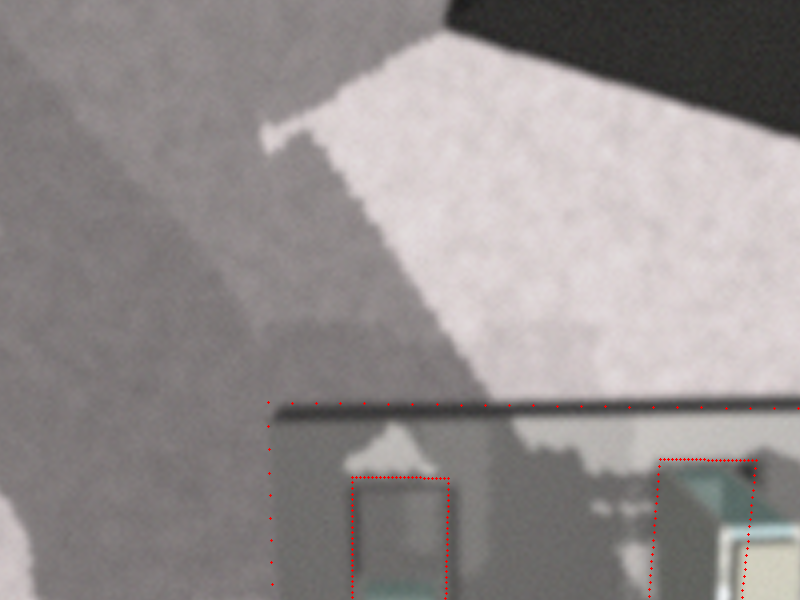

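The free short pocket shows at about crop (405,540), which is column 257 in the full frame, with walls parallel to the image. The finger mid-plane is at column 256-257. I check the held cell's front edge and whether the arm has settled.

```bash
python3 - <<'E'
from h import *
s=read_state();R=np.array(s["tcp_rot"]);q=np.array(s["position"]);print(s["time_s"],q)
c=capture("wrist");print(read_state()["position"],np.round(c["R"]@R,3),np.round(R.T@(-c["R"].T@c["t"]-q),4))
for dx in(.012,.0):
  for dy in(-.008,0,.008): print(dx,dy,np.round(proj(c,q+R@[dx,dy,.041]),1),"rim top",np.round(proj(c,q+R@[dx,dy,-.016]),1))
im=cv2.resize(c["color"][165:240,216:300,::-1],None,fx=7,fy=7,interpolation=cv2.INTER_CUBIC);cv2.imwrite("pics/w5.png",im)
E
```

```text
7.55 [ 0.49698609 -0.24106227  0.12147439]
[ 0.49722208 -0.24091228  0.12173987] [[ 0.001  1.    -0.   ]
 [-0.961  0.001 -0.278]
 [-0.278  0.001  0.961]] [ 7.600e-02 -1.000e-04 -1.407e-01]
0.012 -0.008 [244.5 203.6] rim top [240.1 240.7]
0.012 0 [255.7 203.6] rim top [255.7 240.7]
0.012 0.008 [266.8 203.6] rim top [271.3 240.7]
0.0 -0.008 [244.6 219.2] rim top [240.4 261.4]
0.0 0 [255.6 219.2] rim top [255.7 261.4]
0.0 0.008 [266.6 219.2] rim top [270.9 261.4]
```

View pics/w5.png

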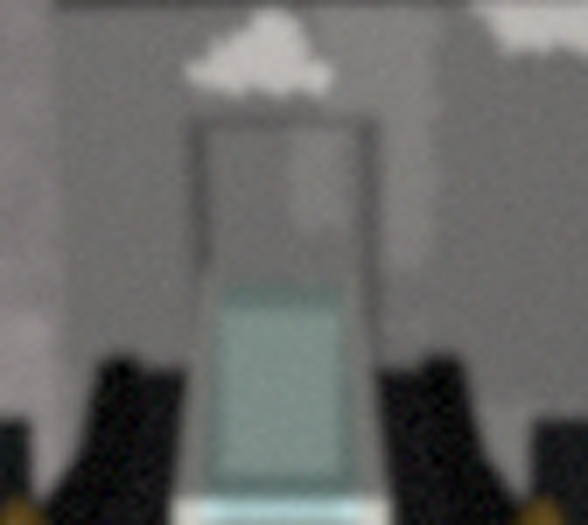

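Held cell is at column 256, its underside edge at row 206; the pocket is at column 256.4, front rim at row 182. That leaves about a 1 mm correction. Lowering in.

```bash
python3 -m jog '-0.5 0.4 25 0 0 0 0;-0.5 0 20 0 0 0 0;0 0 10 0 0 0 0;0 0 8 0 0 0 0;0 0 6 0 0 0 0;0 0 4 0 0 0 0;0 0 0 0 0 0 0'
```

```text
time_s: 8.48
position: [0.4987, -0.2434, 0.0496]
tcp_rot: [[-0.36, 0.933, 0.0], [0.933, 0.36, -0.0], [-0.0, 0.0, -1.0]]
force: [0.9, 0.3, -1.2]
opening: 0.18
grasp_force: 30.0
```

```bash
python3 -m jog '0 0 1.2 0 0 0 0;0 0 0 0 0 0 0;0 0 0 0 0 0 32;0 0 0 0 0 0 32;0 0 0 0 0 0 32;0 0 0 0 0 0 32'; python3 -c "
from h import *
print(read_state()['position'],read_state()['opening']*87)"
```

```text
time_s: 9.22
position: [0.4985, -0.2431, 0.0481]
tcp_rot: [[-0.36, 0.933, -0.0], [0.933, 0.36, 0.0], [0.0, -0.0, -1.0]]
force: [0.0, 0.2, -1.5]
opening: 0.364
grasp_force: 0.0
[ 0.49849453 -0.24314792  0.04809249] 31.633341761870177
```

```bash
python3 -m jog '0 0 -30 0 0 0 32;0 0 -45 0 0 0 50;0 0 0 0 0 0 50'; python3 -c "
from h import *
plan((.5065,-.135,.125),101.0)"
```

```text
time_s: 9.6
position: [0.5005, -0.2446, 0.1263]
tcp_rot: [[-0.36, 0.933, 0.006], [0.933, 0.36, -0.004], [-0.006, 0.004, -1.0]]
force: [-0.3, 0.0, -0.7]
opening: 0.509
grasp_force: 0.0
cur [ 0.5005 -0.2446  0.1263] 111.1 tilt [ 0.0059 -0.0045] turn -10.1 n 2
50.0 22.5 0.6 0 0 0.0882;
51.8 18.0 0.6 0 0 0.0882
```

```bash
python3 -m jog '50 22.5 0 0 0 0.0882 50;51.8 18 0 0 0 0.0882 50;0 0 0 0 0 0 50;0 0 0 0 0 0 50'; python3 - <<'E'
from cells import *
import h
c=capture("wrist");cv2.imwrite("pics/w6.png",c["color"][:,:,::-1])
u=proj(c,(.508,-.0847,.061));print(u)
for t in(110,140,170,200):print(t,cell(c,u,thr=t))
print(read_state()["position"]);plan((.508,-.0847,.10),101)
c=capture("scene");cv2.imwrite("pics/s1.png",cv2.resize(c["color"][170:260,90:290,::-1],None,fx=4,fy=4,interpolation=cv2.INTER_CUBIC))
E
```

```text
time_s: 10.1
position: [0.5046, -0.1338, 0.1227]
tcp_rot: [[-0.192, 0.981, -0.0], [0.981, 0.192, -0.0], [-0.0, -0.0, -1.0]]
force: [0.5, -0.2, -0.6]
opening: 0.578
grasp_force: 0.0
[272.65265208 149.88549566]
110 (0.5065, -0.0843, np.float32(99.4), [18.0, 35.9])
140 (0.5065, -0.0845, np.float32(99.3), [17.4, 34.9])
170 (0.5065, -0.0845, np.float32(99.3), [16.9, 34.0])
200 (0.5065, -0.0844, np.float32(99.3), [16.4, 33.1])
[ 0.50478879 -0.13447243  0.12281928]
cur [ 0.5048 -0.1345  0.1228] 101.0 tilt [ 0.0001 -0.0004] turn 0.0 n 1
48.2 12.6 22.8 0 0 -0.0001
```

View pics/s1.png

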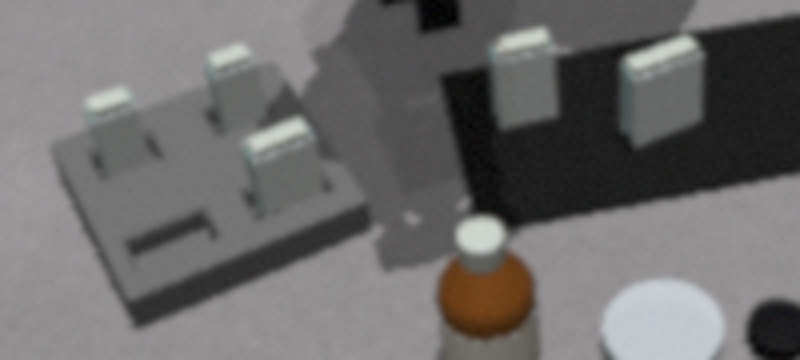

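The short cell stands fully seated at crop (235,85), level with the stored ones. Now the middle one, at (0.507,-0.0844), 99.3°.

```bash
python3 -m jog '48.8 11.7 12 0 0 0.03 50;0 0 11 0 0 0 50;0 0 0 0 0 0 50'; python3 - <<'E'
from cells import *
c=capture("wrist");u=proj(c,(.5065,-.0844,.061));print(u,cell(c,(u[0],u[1]-5),thr=140));plan((.5068,-.0844,.045),99.3)
E
```

```text
time_s: 10.58
position: [0.5066, -0.0845, 0.0994]
tcp_rot: [[-0.161, 0.987, -0.001], [0.987, 0.161, 0.0], [0.0, -0.001, -1.0]]
force: [0.2, -1.1, 0.2]
opening: 0.575
grasp_force: 0.0
[255.58258312 220.36876315] (0.5061, -0.0813, np.float32(9.3), [47.3, 54.1])
cur [ 0.507  -0.0849  0.0999] 99.21 tilt [ 0.0001 -0.0004] turn 0.1 n 1
0.6 -0.2 54.9 0 0 -0.0015
```

```bash
python3 -m jog '0.3 0 28 0 0 0 50;0.3 0 27 0 0 0 50;0 0 0 0 0 0 50;0 0 0 0 0 0 0;0 0 0 0 0 0 0;0 0 0 0 0 0 0;0 0 0 0 0 0 0;0 0 0 0 0 0 0;0 0 0 0 0 0 0'; python3 -c "
from h import *
plan((.5885,-.277,.125),111.0)"
```

```text
time_s: 11.75
position: [0.5068, -0.083, 0.0457]
tcp_rot: [[-0.161, 0.987, 0.001], [0.987, 0.161, -0.0], [-0.0, 0.001, -1.0]]
force: [-0.3, 0.4, 5.0]
opening: 0.185
grasp_force: 30.0
cur [ 0.5068 -0.083   0.0457] 99.28 tilt [ 0.0006 -0.0002] turn 11.7 n 5
-40.9 9.9 -15.9 0 0 -0.0409;
-41.3 8.2 -15.9 0 0 -0.0409;
-41.6 6.5 -15.9 0 0 -0.0409;
-41.8 4.8 -15.9 0 0 -0.0409;
-42.0 3.1 -15.9 0 0 -0.0409
```

```bash
python3 -m jog '0 0 -30 0 0 0 0;0 0 -50 0 0 0 0;-40.9 9.9 0 0 0 -0.0409 0;-41.3 8.2 0 0 0 -0.0409 0;-41.6 6.5 0 0 0 -0.0409 0;-41.8 4.8 0 0 0 -0.0409 0;-42 3.1 0 0 0 -0.0409 0;0 0 0 0 0 0 0;0 0 0 0 0 0 0;0 0 0 0 0 0 0'; python3 - <<'E'
from h import *
s=read_state();R=np.array(s["tcp_rot"]);q=np.array(s["position"])
c=capture("wrist");plan((.5885,-.277,.125),111.0)
for dx in(.017,.0): print(dx,np.round(proj(c,q+R@[dx,0,.041]),1))
a=np.radians(21.0);M=np.array([[np.cos(a),-np.sin(a)],[np.sin(a),np.cos(a)]])
for y in(-.011,-.032): print(y,[np.round(proj(c,[*(np.array([.5445,-.2605])+M@(x,y)),.023]),1) for x in(.024,.035,.046)])
cv2.imwrite("pics/w7.png",cv2.resize(c["color"][165:240,216:300,::-1],None,fx=7,fy=7,interpolation=cv2.INTER_CUBIC))
E
```

```text
time_s: 13.0
position: [0.5875, -0.2752, 0.1248]
tcp_rot: [[-0.359, 0.933, -0.002], [0.933, 0.359, 0.002], [0.002, -0.001, -1.0]]
force: [0.1, 0.4, -0.4]
opening: 0.178
grasp_force: 30.0
cur [ 0.5877 -0.2754  0.125 ] 111.05 tilt [-0.0014  0.0011] turn -0.0 n 1
-1.8 0.2 0.0 0 0 0.0008
0.017 [255.7 196.9]
0.0 [255.6 219.2]
-0.011 [array([244.1, 175.6]), array([255.9, 175.7]), array([267.8, 175.7])]
-0.032 [array([244.3, 197.2]), array([255.9, 197.2]), array([267.5, 197.3])]
```

View pics/w7.png

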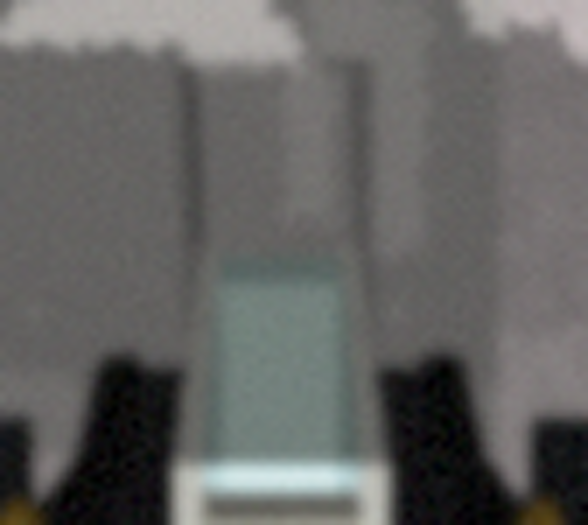

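The pocket walls are centred at column 255.6 with the rim near row 174; the cell's underside edge is at column 256, row 202. So +1.8 mm along tool x, then down.

```bash
python3 -m jog '1 -0.3 25 0 0 0 0;0.8 0 22 0 0 0 0;0 0 11 0 0 0 0;0 0 8 0 0 0 0;0 0 6 0 0 0 0;0 0 3.5 0 0 0 0;0 0 0 0 0 0 0'
```

```text
time_s: 13.92
position: [0.5877, -0.2756, 0.0501]
tcp_rot: [[-0.358, 0.934, 0.001], [0.934, 0.358, -0.0], [-0.001, 0.0, -1.0]]
force: [-0.4, 0.2, -0.4]
opening: 0.184
grasp_force: 30.0
```

```bash
python3 -m jog '0 0 1.5 0 0 0 0;0 0 0 0 0 0 0;0 0 0 0 0 0 30;0 0 0 0 0 0 30;0 0 0 0 0 0 30;0 0 0 0 0 0 30;0 0 -30 0 0 0 30;0 0 -45 0 0 0 50;0 0 0 0 0 0 50'; python3 -c "
from h import *
plan((.545,-.065,.125),110.3)"
```

```text
time_s: 15.05
position: [0.5898, -0.277, 0.1271]
tcp_rot: [[-0.358, 0.934, 0.007], [0.934, 0.358, -0.005], [-0.007, 0.005, -1.0]]
force: [0.6, 0.0, -0.5]
opening: 0.494
grasp_force: 0.0
cur [ 0.5898 -0.277   0.1271] 110.99 tilt [ 0.007  -0.0048] turn -0.7 n 4
53.5 8.5 0.5 0 0 0.0030;
53.5 8.4 0.5 0 0 0.0030;
53.5 8.2 0.5 0 0 0.0030;
53.6 8.0 0.5 0 0 0.0030
```

```bash
python3 -m jog '53.5 8.5 0 0 0 0.003 50;53.5 8.4 0 0 0 0.003 50;53.5 8.2 0 0 0 0.003 50;53.6 8 0 0 0 0.003 50;0 0 0 0 0 0 50;0 0 0 0 0 0 50'; python3 - <<'E'
from cells import *
c=capture("wrist")
u=proj(c,(.5295,-.0099,.061));print(u)
for t in(110,140,170,200):print(t,cell(c,u,thr=t))
plan((.5295,-.0099,.10),110.3)
c=capture("scene");cv2.imwrite("pics/s2.png",cv2.resize(c["color"][170:260,90:290,::-1],None,fx=4,fy=4,interpolation=cv2.INTER_CUBIC))
E
```

```text
time_s: 15.8
position: [0.5429, -0.0635, 0.1228]
tcp_rot: [[-0.348, 0.938, -0.0], [0.938, 0.348, -0.0], [-0.0, -0.0, -1.0]]
force: [0.7, -0.8, -0.7]
opening: 0.571
grasp_force: 0.0
[263.93307693 139.8859108 ]
110 (0.5291, -0.0092, np.float32(110.2), [17.7, 44.9])
140 (0.5292, -0.0093, np.float32(110.3), [17.1, 44.3])
170 (0.5291, -0.0092, np.float32(110.2), [16.6, 43.9])
200 (0.5291, -0.0092, np.float32(110.3), [16.2, 43.2])
cur [ 0.5432 -0.0643  0.1229] 110.28 tilt [ 0.0006 -0.0005] turn 0.0 n 2
27.9 3.0 11.5 0 0 -0.0002;
27.9 3.0 11.5 0 0 -0.0002
```

View pics/s2.png

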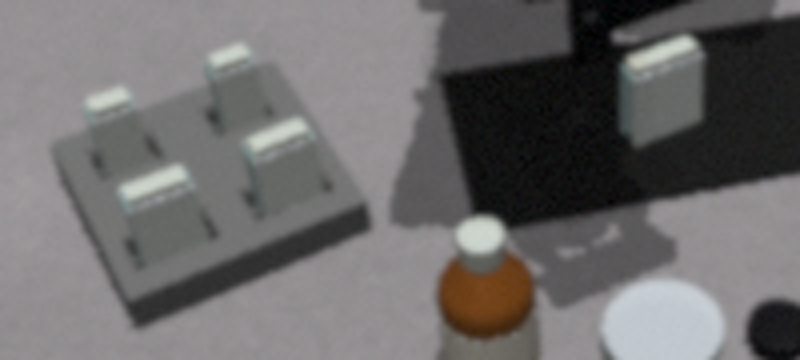

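Both stored cells stand fully seated at crop (235,85) and (160,215). I have looked at 11 pictures, one over the limit of 10, so from here I use numbers only. Next the long cell.

```bash
python3 -m jog '28 3 11.5 0 0 0 50;28 3 11.5 0 0 0 50;0 0 0 0 0 0 50'; python3 -c "
from h import *
plan((.5293,-.0097,.045),110.3)"
```

```text
time_s: 16.27
position: [0.5278, -0.0086, 0.0993]
tcp_rot: [[-0.347, 0.938, -0.003], [0.938, 0.347, 0.001], [0.002, -0.002, -1.0]]
force: [0.7, 0.3, 0.2]
opening: 0.574
grasp_force: 0.0
cur [ 0.5278 -0.0086  0.0993] 110.32 tilt [-0.0029  0.0007] turn -0.0 n 1
-1.6 1.1 54.3 0 0 0.0004
```

```bash
python3 -m jog '-1 0.6 28 0 0 0 50;-0.8 0.6 26.5 0 0 0 50;0 0 0 0 0 0 50;0 0 0 0 0 0 0;0 0 0 0 0 0 0;0 0 0 0 0 0 0;0 0 0 0 0 0 0;0 0 0 0 0 0 0;0 0 0 0 0 0 0'; python3 - <<'E'
from h import *
print(read_state()["position"])
for n in("top","scene"):
    c=capture(n)
    for t in("beam_mid","station"):print(n,t,[(np.round(r["at"],4).tolist(),round(r["conf"],2)) for r in place_of(n,t)][:2])
    np.savez(n+".npz",**c)
plan((.48,.20,.20),0)
E
```

```text
time_s: 17.4
position: [0.5307, -0.0101, 0.0462]
tcp_rot: [[-0.347, 0.938, 0.001], [0.938, 0.347, -0.0], [-0.0, 0.0, -1.0]]
force: [-0.3, 0.4, 5.3]
opening: 0.181
grasp_force: 30.0
[ 0.53072359 -0.01007642  0.04619003]
top beam_mid [([0.5624, 0.2778, 0.0757], 0.92)]
top station [([0.5594, 0.2824, 0.0034], 0.76)]
scene beam_mid [([0.5626, 0.2785, 0.0778], 0.93)]
scene station [([0.6853, -0.0368, -0.0039], 0.72), ([0.5671, 0.278, -0.0007], 0.69)]
cur [ 0.5307 -0.0101  0.0462] 110.3 tilt [ 0.0005 -0.0001] turn 69.7 n 7
30.7 3.6 -22.0 0 0 -0.1738;
29.6 8.9 -22.0 0 0 -0.1738;
27.6 13.8 -22.0 0 0 -0.1738;
24.8 18.4 -22.0 0 0 -0.1738;
21.2 22.4 -22.0 0 0 -0.1738;
17.0 25.7 -22.0 0 0 -0.1738;
12.3 28.3 -22.0 0 0 -0.1738
```

```bash
python3 -m jog '0 0 -30 0 0 0 0;0 0 -55 0 0 0 0;0 0 -55 0 0 0 0;0 0 0 0 0 0 0'; python3 - <<'E'
from h import *
print(read_state()["grasp_force"],read_state()["opening"]*87)
plan((.66,.292,.30),188,n=9)
E
```

```text
time_s: 18.2
position: [0.5334, -0.0106, 0.1897]
tcp_rot: [[-0.347, 0.938, 0.01], [0.938, 0.347, -0.002], [-0.005, 0.008, -1.0]]
force: [0.9, -0.2, -0.3]
opening: 0.181
grasp_force: 30.0
29.999891482293606 15.757497763879357
cur [ 0.5334 -0.0106  0.1897] 110.31 tilt [ 0.0097 -0.0022] turn 77.7 n 9
26.6 24.9 -12.3 0 0 -0.1507;
22.6 28.6 -12.3 0 0 -0.1507;
18.1 31.6 -12.3 0 0 -0.1507;
13.1 34.0 -12.3 0 0 -0.1507;
7.9 35.6 -12.3 0 0 -0.1507;
2.4 36.4 -12.3 0 0 -0.1507;
-3.1 36.3 -12.3 0 0 -0.1507;
-8.5 35.4 -12.3 0 0 -0.1507;
-13.7 33.8 -12.3 0 0 -0.1507
```

```bash
python3 -m jog '26.6 24.9 -12.3 0 0 -0.1507 0;22.6 28.6 -12.3 0 0 -0.1507 0;18.1 31.6 -12.3 0 0 -0.1507 0;13.1 34 -12.3 0 0 -0.1507 0;7.9 35.6 -12.3 0 0 -0.1507 0;2.4 36.4 -12.3 0 0 -0.1507 0;-3.1 36.3 -12.3 0 0 -0.1507 0;-8.5 35.4 -12.3 0 0 -0.1507 0;-13.7 33.8 -12.3 0 0 -0.1507 0;0 0 0 0 0 0 0;0 0 0 0 0 0 0;0 0 0 0 0 0 0'; cat > st.py <<'E'
from rackfit import *
def line(a,b,n=40): return np.array(a)+(np.array(b)-np.array(a))*np.linspace(0,1,n)[:,None]
L=[]
for s in(-1,1):
    L+=[line((s*.08,-.03,.105),(s*.08,.03,.105))]
    L+=[line((s*.08,y,.105),(s*.12,y,.105)) for y in(-.03,.03)]
    L+=[line((s*.05,y,.075),(s*.078,y,.075),20) for y in(-.016,.016)]
SP=np.vstack(L)
def vis(c,rmax=512):
    uv=pj(c,tf(SP,[.562,.279,np.radians(8)]));return SP[(uv[:,0]>3)&(uv[:,0]<508)&(uv[:,1]>3)&(uv[:,1]<rmax)]
E
python3 - <<'E'
from st import *
w=capture("wrist");np.savez("w8.npz",**w)
for r in place_of("wrist","beam_mid")[:2]:print("net",np.round(r["at"],4),r["conf"])
for n,c,rm in(("top",dict(np.load("top.npz")),512),("scene",dict(np.load("scene.npz")),512),("wrist",w,195)):
    P=vis(c,rm)
    for a in(6,8,10):
        p,s=fit(c,P,[.562,.279,np.radians(a)]);print(n,len(P),np.round(p[:2],4),round(np.degrees(p[2]),2),round(float(s),1))
print(read_state()["position"])
E
```

```text
time_s: 19.7
position: [0.6565, 0.2912, 0.295]
tcp_rot: [[-0.99, -0.138, -0.003], [-0.138, 0.99, -0.001], [0.003, -0.001, -1.0]]
force: [0.3, -1.1, 0.5]
opening: 0.182
grasp_force: 30.0
net [0.5621 0.2763 0.0797] 0.63
top 320 [0.5634 0.2822] 10.59 -60.8
top 320 [0.5634 0.2822] 10.58 -60.8
top 320 [0.5633 0.2822] 10.62 -60.8
scene 320 [0.5651 0.2765] 11.41 -68.1
scene 320 [0.5651 0.2766] 11.4 -68.1
scene 320 [0.5651 0.2765] 11.38 -68.1
wrist 264 [0.5613 0.2805] 11.32 -73.1
wrist 264 [0.5612 0.2805] 11.31 -73.1
wrist 264 [0.5612 0.2805] 11.27 -73.1
[0.65692579 0.29132902 0.29586308]
```

```bash
python3 -c "
from h import *
plan((.5625,.2803,.20),191.3)"
```

```text
cur [0.6569 0.2913 0.2959] -172.08 tilt [-0.0014 -0.0005] turn 3.4 n 3
31.7 0.7 32.0 0 0 -0.0197;
31.7 1.3 32.0 0 0 -0.0197;
31.6 1.9 32.0 0 0 -0.0197
```

```bash
python3 -m jog '31.7 0.7 32 0 0 -0.0197 0;31.7 1.3 32 0 0 -0.0197 0;31.6 1.9 32 0 0 -0.0197 0;0 0 0 0 0 0 0;0 0 0 0 0 0 0'; python3 - <<'E'
from st import *
c=capture("wrist");np.savez("w9.npz",**c)
P=vis(c,200)
p,s=fit(c,P,[.5625,.2803,np.radians(11.3)]);print("wrist",len(P),np.round(p[:2],4),round(np.degrees(p[2]),2),round(float(s),1))
# held cell: row profile on the mid column, to find the underside front edge and the cap front edge
st=read_state();R=np.array(st["tcp_rot"]);q=np.array(st["position"])
for dx in(.018,.020,.022):print(dx,"underside",np.round(proj(c,q+R@[dx,0,.0422]),1),"glass top",np.round(proj(c,q+R@[dx,0,-.0098]),1))
g=cv2.cvtColor(c["color"],cv2.COLOR_RGB2GRAY);print(g[180:235,250:262].mean(1).round().astype(int).tolist())
print(c["color"][180:235:2,250:262].mean(1).round().astype(int).tolist())
for r in(195,202,208):print(r,g[r,225:287].tolist())
plan((.5625,.2803,.0912),191.3)
E
```

```text
time_s: 20.42
position: [0.5645, 0.2812, 0.2015]
tcp_rot: [[-0.98, -0.197, 0.003], [-0.197, 0.98, 0.001], [-0.003, 0.0, -1.0]]
force: [0.3, 0.6, -0.7]
opening: 0.185
grasp_force: 30.0
wrist 160 [0.5602 0.2791] 10.35 -73.5
0.018 underside [255.7 196.4] glass top [255.7 226.6]
0.02 underside [255.7 193.7] glass top [255.7 223.1]
0.022 underside [255.7 191. ] glass top [255.7 219.5]
[210, 210, 209, 209, 208, 208, 208, 206, 202, 187, 159, 133, 118, 112, 114, 119, 121, 121, 121, 121, 120, 120, 121, 121, 120, 121, 121, 120, 120, 120, 120, 120, 120, 120, 123, 144, 189, 222, 227, 209, 163, 119, 106, 121, 146, 163, 169, 169, 169, 170, 169, 169, 169, 169, 168]
[[212, 208, 210], [212, 207, 209], [211, 207, 209], [211, 207, 209], [204, 200, 202], [156, 160, 161], [109, 122, 119], [105, 118, 114], [111, 126, 120], [112, 126, 122], [112, 124, 122], [112, 125, 123], [111, 124, 121], [112, 125, 121], [112, 125, 121], [112, 125, 122], [111, 125, 120], [114, 128, 124], [178, 193, 192], [220, 230, 230], [158, 166, 164], [106, 107, 99], [148, 147, 135], [171, 170, 157], [172, 170, 158], [172, 170, 158],
[... 366 characters left out ...]
1, 77, 80, 78, 83, 91, 102, 106, 104, 105, 106, 114, 118, 122, 124, 120, 120, 122, 121, 119, 121, 121, 120, 121, 120, 120, 116, 104, 100, 103, 107, 106, 103, 104, 118, 122, 123, 124, 122, 121, 122, 124, 124, 122, 121, 125, 125, 124, 121, 119]
208 [121, 124, 119, 121, 122, 123, 121, 120, 121, 123, 119, 121, 121, 120, 115, 111, 107, 109, 108, 108, 98, 98, 106, 112, 118, 121, 122, 121, 120, 119, 122, 119, 119, 121, 119, 123, 119, 121, 118, 110, 98, 98, 106, 110, 113, 118, 124, 125, 126, 128, 125, 124, 125, 125, 123, 125, 127, 126, 124, 121, 124, 122]
cur [0.5652 0.2814 0.202 ] -168.65 tilt [0.0044 0.0012] turn -0.0 n 3
0.9 -0.2 36.9 0 0 0.0003;
0.9 -0.2 36.9 0 0 0.0003;
0.9 -0.2 36.9 0 0 0.0003
```

```bash
python3 -m jog '0.8 -0.4 37 0 0 0 0;0.7 -0.3 37 0 0 0 0;0.7 -0.3 25 0 0 0 0;0 0 11.8 0 0 0 0;0 0 0 0 0 0 0;0 0 0 0 0 0 0;0 0 0 0 0 0 0'; python3 - <<'E'
from st import *
c=capture("wrist");np.savez("w10.npz",**c);cv2.imwrite("pics/w10.png",c["color"][:,:,::-1])
st=read_state();q=np.array(st["position"]);R=np.array(st["tcp_rot"]);print(q,np.round(R,4).tolist(),st["force"])
g=cv2.cvtColor(c["color"],cv2.COLOR_RGB2GRAY)
p0=[.562,.2798,np.radians(11.0)]
uv=pj(c,tf(SP,p0));ok=(uv[:,0]>3)&(uv[:,0]<508)&(uv[:,1]>3)&(uv[:,1]<190);P=SP[ok]
p,s=fit(c,P,p0);print(len(P),np.round(p[:2],4),np.degrees(p[2]),s)
for x in(-.05,-.08,-.12):print(x,np.round(pj(c,tf(np.array([[x,0,.075],[x,-.03,.105],[x,.03,.105]]),p0)),1).tolist())
for r in range(10,200,12):
    e=np.abs(cv2.GaussianBlur(g[r:r+1].astype(np.float32),(1,1),0)[0]);d=np.diff(cv2.GaussianBlur(g[r-1:r+2].mean(0)[None].astype(np.float32),(0,0),1.0)[0]);pk=[i for i in range(5,506) if abs(d[i])>12 and abs(d[i])==abs(d[i-4:i+5]).max()]
    print(r,[(i,int(d[i])) for i in pk])
E
```

```text
time_s: 21.35
position: [0.5618, 0.2801, 0.091]
tcp_rot: [[-0.98, -0.198, 0.003], [-0.198, 0.98, 0.001], [-0.003, 0.0, -1.0]]
force: [-0.4, -0.6, -0.5]
opening: 0.179
grasp_force: 30.0
[0.56163533 0.28004832 0.09084457] [[-0.9803, -0.1976, 0.0022], [-0.1976, 0.9803, 0.0006], [-0.0023, 0.0002, -1.0]] [ 0.13212292  0.1292537  -0.76466363]
156 [0.56   0.2818] 12.853838929557531 -55.72129821777344
-0.05 [[255.7, 156.8], [193.1, 166.9], [318.2, 167.9]]
-0.08 [[256.1, 103.2], [189.2, 101.1], [323.1, 102.2]]
-0.12 [[256.8, 21.5], [183.2, -2.3], [330.8, -1.0]]
10 [(44, 45), (90, -16), (188, 18), (196, -40), (319, 49), (327, -16)]
22 [(45, 42), (93, -13), (189, 16), (326, -15)]
34 [(47, 45), (97, -22), (190, 16), (292, 12), (325, -17)]
46 [(48, 45), (107, 19), (112, -19), (190, 14), (198, -38), (317, 48), (324, -15)]
58 [(49, 44), (112, -20), (191, 14), (296, 15), (323, -15)]
70 [(50, 46), (114, -18), (192, 14), (199, -15), (323, -15)]
82 [(51, 44), (115, -19), (192, 13), (300, 18), (322, -15)]
94 [(52, 44), (118, -13), (301, 21)]
106 [(53, 43), (121, -17), (199, -12), (228, -16), (285, 28), (314, 20)]
118 [(55, 44), (123, -20), (199, -13), (229, -17), (285, 29), (313, 22)]
130 [(56, 47), (127, -21), (156, 19), (200, -25), (228, -24), (284, 26), (312, 23)]
142 [(57, 46), (131, -20), (159, 20), (200, -24), (229, -24), (284, 28), (311, 28)]
154 [(58, 46), (135, -18), (163, 20), (201, -24), (229, -25), (284, 27), (311, 22)]
166 [(59, 44), (127, -20), (202, -14), (242, 34), (270, -29), (310, 15), (344, 18)]
178 [(128, -19), (202, -14), (242, 33), (270, -29), (309, 15), (343, 18), (472, -13)]
190 [(130, -20), (203, -13), (242, 20), (270, -27), (342, 20), (463, -17), (486, 21)]
```

Lateral check: cell edges at columns 242/270 (mid 256), barrel 228/285 (256.5), housing 257. So it is centred and parallel to well under 1 mm and 1°. Now the position along the beam.

```bash
python3 - <<'E'
from st import *
c=dict(np.load("w10.npz"));g=cv2.cvtColor(c["color"],cv2.COLOR_RGB2GRAY).astype(np.float32)
for lo,hi in((206,222),(292,306),(233,239),(274,281),(248,264)):
    d=np.diff(cv2.GaussianBlur(g[:,lo:hi].mean(1)[None],(0,0),1.0)[0]);print(lo,hi,[(i+.5,int(d[i])) for i in range(4,235) if abs(d[i])>6 and abs(d[i])==abs(d[i-4:i+5]).max()])
st=read_state();q=np.array(st["position"]);R=np.array(st["tcp_rot"])
for nm,zz in(("housing",.105),("barrel mid",.075),("barrel top",.091)):
  print(nm,[(x,round(float(proj(c,[*(q+R@[x,0,0])[:2],zz])[1]),1)) for x in(.045,.048,.051,.054,.076,.079,.082,.085)])
print([(dx,np.round(proj(c,q+R@[dx,0,.0422])[1],1),np.round(proj(c,q+R@[dx,0,-.0098])[1],1)) for dx in(.021,.022,.023,.024)])
E
```

```text
206 222 [(5.5, -43), (17.5, 46), (38.5, -40), (49.5, 40), (70.5, -39), (79.5, 37), (98.5, -12), (123.5, 11), (160.5, -11), (224.5, -14)]
292 306 [(6.5, -47), (17.5, 45), (39.5, -42), (50.5, 40), (70.5, -38), (80.5, 41), (88.5, -6), (98.5, -17), (166.5, -11), (183.5, 12), (224.5, -26)]
233 239 [(5.5, -42), (17.5, 45), (38.5, -38), (49.5, 41), (70.5, -38), (79.5, 37), (100.5, -21), (158.5, 21), (216.5, -15)]
274 281 [(6.5, -42), (17.5, 46), (39.5, -38), (49.5, 38), (70.5, -40), (80.5, 37), (101.5, -22), (158.5, 15), (215.5, -15)]
248 264 [(5.5, -43), (17.5, 46), (39.5, -41), (49.5, 40), (70.5, -41), (80.5, 36), (100.5, -19), (159.5, 39), (189.5, -17), (219.5, -33)]
housing [(0.045, 176.9), (0.048, 170.8), (0.051, 164.7), (0.054, 158.5), (0.076, 110.2), (0.079, 103.3), (0.082, 96.2), (0.085, 89.1)]
barrel mid [(0.045, 164.7), (0.048, 159.7), (0.051, 154.6), (0.054, 149.5), (0.076, 110.1), (0.079, 104.5), (0.082, 98.8), (0.085, 93.1)]
barrel top [(0.045, 170.6), (0.048, 165.1), (0.051, 159.5), (0.054, 153.8), (0.076, 110.2), (0.079, 103.9), (0.082, 97.6), (0.085, 91.2)]
[(0.021, np.float64(190.8), np.float64(219.3)), (0.022, np.float64(189.4), np.float64(217.5)), (0.023, np.float64(188.1), np.float64(215.7)), (0.024, np.float64(186.7), np.float64(213.9))]
```

Along the beam, the housing edge (row 99) and barrel end (row 159) put the gap's middle at +1.0 mm, and the cell's centre is at about +0.5 to +1 mm. The window height is 0.0908−0.0162 = 0.0746 m. I let it settle for a moment, check and hand in.

```bash
python3 -m jog '0 0 0 0 0 0 0;0 0 0 0 0 0 0;0 0 0 0 0 0 0;0 0 0 0 0 0 0'; python3 -c "
from rig import *
import numpy as np
print(np.abs(read_state()['qvel']).max(),read_state()['grasp_force']);print(hand_in())"
```

```text
time_s: 21.9
position: [0.5609, 0.2798, 0.0896]
tcp_rot: [[-0.98, -0.198, -0.0], [-0.198, 0.98, -0.0], [0.0, 0.0, -1.0]]
force: [-0.8, -0.0, -0.2]
opening: 0.184
grasp_force: 30.0
0.1362304640232485 29.99987413175404
the job is handed in; nothing more can be done
None
```

The job is handed in: the short and middle cells stand fully down in their pockets, and the long cell is held by its frosted faces in the beam, measured about 1–2 mm from the gap's middle with its window about 1.5 mm below the beam axis (the arm settled slightly after my last check and I did not correct it); I viewed 11 pictures, one over the limit of 10.

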